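Lock the screw jar into its bench dock

ROBOT

A 6-joint arm with a two-finger parallel gripper is mounted at the origin on the work surface. World frame = base frame: x ahead of the robot, y to its left, z up, the work surface at z = 0. Lengths are in mm, angles in rad, forces in N, time in s.
With the tool pointing down it reaches from about 350 to 975 mm from the base axis. Payload 7.1 kg.
Tool frame: the origin (TCP) lies midway between the tips of the shut fingers; the grasp point (between the pads) lies 19 mm behind it; z points along the fingers, y is the line along which they close (so a half turn about z gives the same grasp; the last joint's range is limited). The gripper opens to 88 mm and grips with 3 to 60 N. Pads are 20 mm wide; open, the fingers measure 115 mm over their backs; the gripper's body (75 mm by 178 mm) begins 61 mm behind the grasp point.
Start: joints at [1.218, 0.423, 1.63, -0, 1.089, -0.019], TCP at [204.74, 590.497, 222.675] pointing down, gripper open.
Joint ranges: [-3, 3], [-0.9, 2.11], [0.09, 2.58], [-1.31, 4.45], [0.11, 2.69], [-2.54, 2.54]. Speed limits (rad/s): [2.39, 2.39, 3.01, 3.14, 3.14, 3.14].

INTERFACE

Orientations are given as a rotation vector (axis times angle).
In Python, from workcell import ctrl gives the robot as it stands.
- The arm moves only by the shell command python3 -m pendant 'ROWS'. ROWS is a JSON object of lists of equal length, an entry for each row: "grip": the opening, from -1 (shut) to 1 (fully open); "linear": the shift along the tool's x, y, z in mm, a list of three; "angular": the turn, a rotation vector about the tool's x, y, z in rad, a list of three. In form: {"grip": [grip, ...], "linear": [[tx, ty, tz], ...], "angular": [[ax, ay, az], ...]}. A call has 1 to 12 rows; each row shifts and turns the commanded pose from where the row before left it, along the tool's axes as they then stand; what a row does not reach is not made up. A row lasts 1/12 s, in which the tool goes at most 41.7 mm and 7.16 degrees, less where a joint would pass 70% of its speed; a pose out of reach is approached as far as the arm can. A call with a gripper value outside its range is refused whole. The fingers move at their own pace and stop on an object; the grip force is fixed at half the most. Time passes only in rows, so rows that do not move let the fingers close. It gives the time, the measured TCP pose, the force, the opening and the grip force at its end, in the units of the state.
- ctrl.get_obs(): the state, without advancing time (a new reading comes with each control period).
- ctrl.get_image(name): name is "scene" or "top" or "wrist"; returns the picture (480x640x3 uint8, red, green, blue); there is no depth.
- ctrl.camera_params(name): a dict with "vfov" (degrees; the focal length in pixels is half the picture's height over the tangent of half this angle, whatever the lens; pixels are square), "cx", "cy" (the principal point, pixels), "R" (3x3) and "t" (3): a world point X has camera coordinates R X + t; the wrist camera has in their place "T_tool_cam" (4x4, takes a point from camera to tool coordinates, whose origin is the TCP and whose axes are the flange's). Camera axes: x right, y down, z forward; pixel columns grow to the right and rows downward; lengths in mm; the calibration is good to about 2 mm. A picture is of the moment at which its call begins: read the wrist's pose just before it. camera_params takes no time and is no camera call.
- ctrl.close_job(): hands the job in; it is judged then, once.
The state is a dict: "t": time; "qpos": joint angles; "qvel": joint speeds; "joint_torque": joint torques, N m; "ee_pos": TCP position; "orientation": TCP orientation; "ft_force": force on the tool from outside, world axes, zero at the start; "moment": the same for the moment, N m; "width": finger opening in mm; "grasp_force": force on a finger pad.
Only numpy, scipy, OpenCV 4.12 (cv2) and the standard library are available. Lean on these libraries where they do the work, as an engineer would, in place of code of your own. Each camera call takes 0.05 s, during which the arm holds its last target. There are 200 camera calls.

TASK

Lock the screw jar with the bar on its lid into the grey twist-lock dock on the bench: push it down against the spring plate and turn it clockwise (seen from above) until its lugs reach the stop and rise into their notches, so that the jar stays held down, upright, when you let go. The dock's collar sits a little turned on its foot, one way or the other, so feel for the slots. Leave the other things on the bench where they are.

Things in the scene. Friction and masses are not known exactly. Their poses are not given: they have to be found in the camera images.
- jar: Green plastic screw jar, 144 mm tall, 0.2 to 0.42 kg, one rigid piece (lid tight). Origin: centre of its underside; z up. Round foot 52 mm in diameter, z 0 to 40, bottom edge chamfered 4 mm; two lugs, one on each side of the foot, along the jar's x axis, 10 mm wide, z 14 to 21, reaching 36 mm from the axis; body 68 mm in diameter, z 40 to 105; lid 72 mm in diameter, z 105 to 118.
- jar_bar (a point): Middle of the grip bar on the jar's lid, 131 mm above the jar's origin, axes as the jar's. The bar is 60 mm long along x (same line as the lugs), 20 mm thick along y and 26 mm high (jar z 118 to 144): the place to grip.
- dock: Grey plastic twist-lock dock, fixed to the bench. Origin: centre of its underside, on the collar's axis; z up. Square foot 124 x 124 x 8 mm with screw heads, and on it a fixed round collar 104 mm in diameter, top at z 48. All z in the dock entries are in mm above this origin; jar z means the height of the jar's origin above it.
- dock_mouth (a point): Centre of the collar's mouth, at dock z 48. Round hole 55 mm in diameter for the jar's foot, with two slots in the rim facing each other, 15 mm wide, for the lugs. The line through the slots lies at an unmeasured angle, within 0.5 rad either side of the dock's x axis. With the lugs lying on the rim, jar z is 34 and the foot is already in the hole; over the slots the jar drops freely to jar z 28.
- dock_plate (a point): Centre of the top of the sprung aluminium plate at rest, dock z 28 (this point stays there). It pushes up 5.5 N at jar z 28, 11.5 N at 17, 14 N at its bottom stop at 13. Let go at jar z 28 the jar is not locked. Below 17 it turns clockwise from above only (yaw falling).
- dock_track (a point): Centre of the lug tracks, dock z 38 (axes as the dock's). The lugs pass under a step to an end stop, 0.8 to 1.1 rad clockwise from where they dropped in. Let go at the stop, the spring lifts them 4 mm into notches just before it and the jar rests locked at jar z 21. Let go under the step, it sticks at 17, not locked.
- plain_jar: Bystander: green plastic jar with plain round cap, 72 mm in diameter, 115 mm tall, no lugs. Origin under its centre.
- bowl: Bystander: white ceramic bowl, 130 mm across, 50 mm tall. Origin under its centre.
- ratchet: Bystander: chrome ratchet 175 mm long along its x, lying flat, up to 26 mm high. Origin under its middle.
- pipe_wrench: Bystander: stainless pipe wrench 245 mm long along its x, lying flat, 20 mm high. Origin under its middle.
- mallet: Bystander: orange silicone mallet 240 mm long along its x, head 85 x 48 mm at +x, lying flat. Origin under its middle.
- tape_measure: Bystander: black tape measure 75 x 75 x 42 mm. Origin under its centre.
Mind the look-alikes: they are no part of the job. Leave any red look-alike of the jar alone.

How it is judged (in metres and radians):
At the end, for the whole second after the job is handed in: The jar is locked in the dock and let go: its origin 19.3 to 22.8 mm above the dock's underside (only in the notches does it rest there), within 4 mm of the dock's axis, upright within 0.08 rad, at rest (z of jar in the frame of dock between 0.0193 and 0.0228 m and horizontal distance between jar and dock below 0.004 m and angle between jar's own z axis and vertical below 0.08 rad and linear speed of jar below 0.02 m/s and contact force between the fingers and jar below 0.1 N); the robot touches nothing.
It fails at once if a bystander is shifted by more than 30 mm (distance of any of plain_jar, bowl, ratchet, pipe_wrench, mallet, tape_measure from where it was at the start of the episode above 0.03 m).
It also fails if it takes over 67 s, if anything falls off the work surface, if the arm or the gripper's body presses on something with over 40 N, if the wrist force passes 120 N, or if a joint passes its speed limit or range.

## Working session

There is one attempt and no reset: what is moved stays moved. The work goes in short steps, Python scripts to look and compute and a shell command to move; the robot and the scene stay as the last step left them, time stands still between calls to the robot, and variables do not carry over. Pictures are saved under pics/ and viewed, at most 10 in all, crops included, and the job is handed in when it is done.

```bash
mkdir -p pics
python3 - <<'E'
from workcell import ctrl
import cv2,numpy as np
o=ctrl.get_obs(); print(o)
for n in("scene","top"):
    cv2.imwrite(f"pics/{n}0.png",ctrl.get_image(n)[:,:,::-1]); print(n,ctrl.camera_params(n))
print(ctrl.camera_params("wrist"))
E
```

```text
{'t': 0.0, 'qpos': array([ 1.21799758e+00,  4.23850328e-01,  1.63069614e+00,  3.66650037e-06,
        1.08858116e+00, -1.90215866e-02]), 'qvel': array([ 2.25224443e-04,  1.72617802e-03,  8.90048002e-04, -1.69284489e-05,
        6.78395264e-04, -7.88713380e-05]), 'joint_torque': array([ 1.88624887e-03, -5.44644570e+01, -2.73655701e+01,  6.44232729e-02,
        2.28696002e-02, -1.10662854e-04]), 'ee_pos': array([204.55333862, 589.9875821 , 221.89335587]), 'orientation': array([-5.21820391e-01, -3.09766034e+00,  2.36842392e-03]), 'ft_force': array([1.05730666, 0.75280861, 0.08422241]), 'moment': array([-0.01226359, -0.0156545 ,  0.03268215]), 'grasp_force': 0.0, 'width': 87.92731950601994}
scene {'vfov': 51.62324698736223, 'cx': 322.4482051630479, 'cy': 242.73945501424788, 'R': array([[ 0.4290805 ,  0.90324648,  0.00597634],
       [ 0.72236131, -0.33916505, -0.60262859],
       [-0.54229519,  0.26289325, -0.79799941]]), 't': array([-248.67112515, -372.35975369, 1650.29999823])}
top {'vfov': 55.56168480707207, 'cx': 317.27743186193317, 'cy': 247.56380860777927, 'R': array([[-0.0028079 , -0.99999352, -0.00225092],
       [-0.99303652,  0.00305345, -0.11776733],
       [ 0.11777344,  0.00190457, -0.99303866]]), 't': array([  -4.96760883,  592.27464222, 1317.04846675])}
{'vfov': 58.88438960692075, 'cx': 327.65824698238066, 'cy': 233.1989110898171, 'T_tool_cam': array([[-5.80140113e-04, -9.70780345e-01, -2.39969134e-01,
         6.55930065e+01],
       [ 9.99999028e-01, -2.58963020e-04, -1.36994010e-03,
         1.26094127e+00],
       [ 1.26776779e-03, -2.39969696e-01,  9.70779552e-01,
        -1.62413716e+02],
       [ 0.00000000e+00,  0.00000000e+00,  0.00000000e+00,
         1.00000000e+00]])}
```

View pics/top0.png

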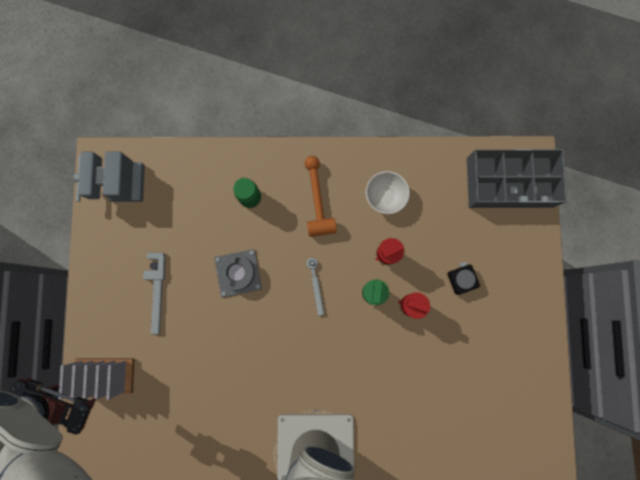

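View pics/scene0.png

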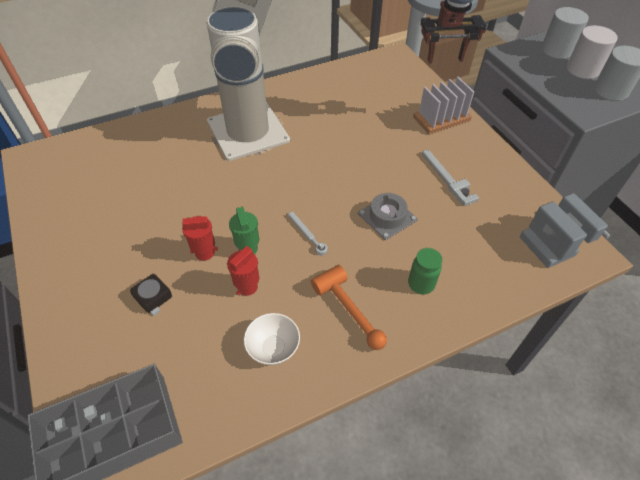

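The jar candidates in the top view are:
- Green at (375,293), with a bar on its lid.
- Green at (247,193), with a plain round cap, so this is plain_jar.
- Red at (390,252) and red at (415,306), the look-alikes.

The green one at (375,293), which is (244,228) in the scene view, fits the description. The dock is at (239,273) in the top view and (388,213) in the scene view. Next I'll confirm with an enlarged crop and take rough positions.

```bash
cat > h.py <<'E'
import numpy as np,cv2
from scipy.spatial.transform import Rotation as Ro
from workcell import ctrl
def cam(n,o=None):
    c=ctrl.camera_params(n); f=240/np.tan(np.radians(c["vfov"])/2)
    if n=="wrist":
        T=np.eye(4);T[:3,:3]=Ro.from_rotvec(o["orientation"]).as_matrix();T[:3,3]=o["ee_pos"]
        W=T@np.array(c["T_tool_cam"]); R=W[:3,:3];p=W[:3,3]
    else: R=np.array(c["R"]).T;p=-R@np.array(c["t"])
    return f,c["cx"],c["cy"],R,p
def ray(C,u):
    f,cx,cy,R,p=C; d=R@np.array([(u[0]-cx)/f,(u[1]-cy)/f,1]); return p,d/np.linalg.norm(d)
def plane(C,u,z):
    p,d=ray(C,u); return p+d*(z-p[2])/d[2]
def tri(rs):
    A=sum(np.eye(3)-np.outer(d,d) for p,d in rs);b=sum((np.eye(3)-np.outer(d,d))@p for p,d in rs)
    x=np.linalg.solve(A,b); return x,[np.linalg.norm(np.cross(x-p,d)) for p,d in rs]
def proj(C,X):
    f,cx,cy,R,p=C; q=R.T@(np.array(X)-p); return f*q[0]/q[2]+cx,f*q[1]/q[2]+cy
def green(im):
    h=cv2.cvtColor(im,cv2.COLOR_RGB2HSV); return cv2.inRange(h,(50,90,30),(90,255,255))
E
python3 - <<'E'
from h import *
T=cam("top");S=cam("scene")
t=cv2.imread("pics/top0.png");s=cv2.imread("pics/scene0.png")
print(*[np.round(x,1) for x in tri([ray(T,(375,291)),ray(S,(243,216))])])
print("lid", plane(T,(375,292),118))
print("dock",*[np.round(x,1) for x in tri([ray(T,(239,272)),ray(S,(388,205))])],plane(T,(239,272),48))
a=cv2.resize(t[220:340,330:450],(400,400),interpolation=3);b=cv2.resize(s[180:300,170:290],(400,400),interpolation=3)
cv2.imwrite("pics/c1.png",np.hstack([a,b]))
E
```

```text
[ 460.7 -164.1  138.2] [1.3 1.3]
lid [ 458.79315098 -165.35741746  118.        ]
dock [521.  225.1  53.7] [4.3 4.3] [519.5251154  222.16229927  48.        ]
```

View pics/c1.png

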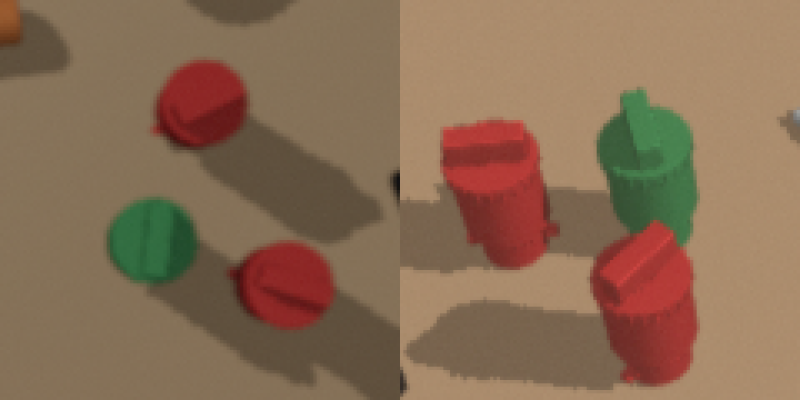

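The crop confirms it: the green jar has a bar and sits beside two red look-alikes. It is at about (459,-165), with the bar roughly along world x. The dock is at about (520,223). I'll look at the dock on the way to the jar.

```bash
python3 -m pendant '{"grip":[1,1,1,1,1,1,1,1,1,1,1,1],"linear":[[-36,-22,0],[-36,-22,0],[-36,-22,0],[-36,-22,0],[-36,-22,0],[-36,-22,0],[-36,-22,0],[-36,-22,0],[-36,-22,0],[-36,-22,0],[0,0,0],[0,0,0]],"angular":[[0,0,0],[0,0,0],[0,0,0],[0,0,0],[0,0,0],[0,0,0],[0,0,0],[0,0,0],[0,0,0],[0,0,0],[0,0,0],[0,0,0]]}'
python3 -c "
from h import *
o=ctrl.get_obs();im=ctrl.get_image('wrist');cv2.imwrite('pics/d1.png',im[:,:,::-1]);np.save('d1.npy',o,allow_pickle=True)"
python3 -m pendant '{"grip":[1,1,1,1],"linear":[[-35,-24,0],[-5,0,0],[0,0,0],[0,0,0]],"angular":[[0,0,0],[0,0,0],[0,0,0],[0,0,0]]}'
python3 -c "
from h import *
o=ctrl.get_obs();im=ctrl.get_image('wrist');cv2.imwrite('pics/d2.png',im[:,:,::-1]);np.save('d2.npy',o,allow_pickle=True)
cv2.imwrite('pics/d12.png',np.hstack([cv2.resize(cv2.imread('pics/d1.png'),(400,300)),cv2.resize(im[:,:,::-1],(400,300))]))"
```

```text
t: 1.1
ee_pos: [470.4, 266.9, 222.4]
orientation: [-0.529, -3.096, 0.0]
ft_force: [0.1, 0.3, 0.4]
width: 87.8
grasp_force: 0.0
t: 1.48
ee_pos: [498.1, 234.6, 222.5]
orientation: [-0.521, -3.097, -0.0]
ft_force: [-0.0, -0.3, -0.1]
width: 87.7
grasp_force: 0.0
```

View pics/d2.png

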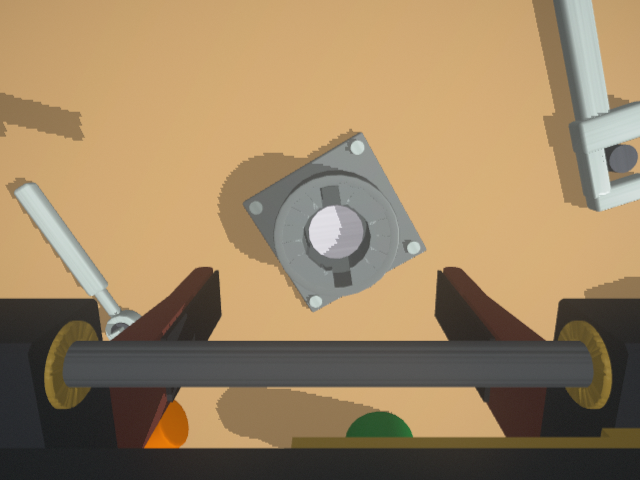

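The wrist view shows the dock with its foot corners at about (361,133), (245,205), (314,310) and (425,248). The collar is centred near (337,235), with slots at about (330,195) and (342,278). The chrome ratchet and pipe wrench are clear of it. I'll enlarge both views to pick points.

Run:
```python
from h import *
a=[]
for n in(1,2):
    o=np.load(f'd{n}.npy',allow_pickle=True).item();C=cam("wrist",o)
    u,v=map(int,proj(C,(520,223,48)));print(n,u,v)
    im=cv2.imread(f'pics/d{n}.png');x,y=u-66,v-66;print(x,y)
    c=cv2.resize(im[y:y+132,x:x+132],(396,396),interpolation=cv2.INTER_CUBIC);a.append(cv2.convertScaleAbs(c,alpha=1.4))
cv2.imwrite('pics/dz.png',np.hstack(a))
```

```text
1 297 283
231 217
2 322 241
256 175
```

View pics/dz.png

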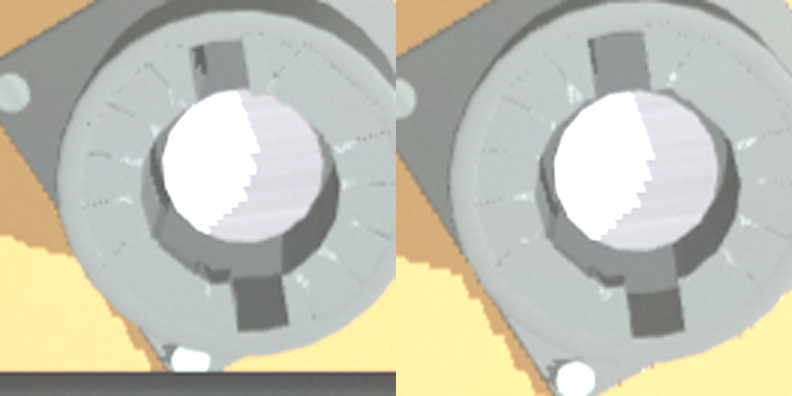

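Run:
```python
from h import *
P={1:[(191,46),(243,39),(239,332),(289,323)],2:[(192,39),(247,31),(237,338),(289,331)]}
off={1:(231,217),2:(256,175)}
rs=[[],[],[],[]]
for n in(1,2):
    o=np.load(f'd{n}.npy',allow_pickle=True).item();C=cam("wrist",o)
    p=[np.array(q)/3+off[n] for q in P[n]]
    for k in range(4): rs[k].append(ray(C,p[k]))
    X=[plane(C,q,48)[:2] for q in p];a=(X[0]+X[1])/2;b=(X[2]+X[3])/2
    d=a-b;print(n,"centre",(a+b)/2,"len",np.linalg.norm(d),"yaw",np.arctan2(d[1],d[0]),"w",np.linalg.norm(X[0]-X[1]),np.linalg.norm(X[2]-X[3]))
print([tri(r)[0].round(1) for r in rs])
o=np.load('d2.npy',allow_pickle=True).item();C=cam("wrist",o)
F=np.array([plane(C,q,8)[:2] for q in [(361,133),(245,205),(314,310),(425,248)]])
print("foot",F.mean(0),[np.linalg.norm(F[i]-F[i-1]) for i in range(4)],[np.arctan2(*(F[i]-F[i-1])[::-1]) for i in range(4)])
t=cv2.imread('pics/top0.png')
c=(proj(cam("top"),[*F.mean(0),48]));print("top reproj",c)
```

```text
1 centre [520.86663767 235.4665549 ] len 85.18688331423162 yaw 2.9483778193531127 w 14.290453182825187 14.663850645217693
2 centre [521.18536254 235.20777094] len 85.19185395201077 yaw 2.952402795196432 w 14.721293704235084 14.725640578799412
[array([478.7, 235.7,  42.3]), array([481. , 250.4,  45.6]), array([561.8, 219.9,  47.5]), array([565.7, 234. ,  44.1])]
foot [520.74540608 235.75798078] [np.float64(119.66849121140224), np.float64(120.75765237364155), np.float64(118.66573893593954), np.float64(119.71397694464694)] [np.float64(-2.9420898368558315), np.float64(-1.3560568263213675), np.float64(0.20820429178257682), np.float64(1.7772543631782818)]
top reproj (np.float64(234.3559176377771), np.float64(271.5963762201777))
```

```bash
python3 -m pendant '{"grip":[1,1,1,1],"linear":[[0,0,0],[0,0,0],[0,0,0],[0,0,0]],"angular":[[0,0,0],[0,0,0],[0,0,0],[0,0,0]]}'
python3 - <<'E'
from h import *
o=ctrl.get_obs();im=ctrl.get_image('wrist')[:,:,::-1];print(o['t'],o['ee_pos'],o['orientation'],np.load('d2.npy',allow_pickle=True).item()['ee_pos'],np.load('d2.npy',allow_pickle=True).item()['t'])
old=cv2.imread('pics/d2.png');cv2.imwrite('pics/d3.png',im);np.save('d3.npy',o,allow_pickle=True)
g=lambda i:np.float32(cv2.cvtColor(np.ascontiguousarray(i),cv2.COLOR_BGR2GRAY)[130:265,240:430])
print(cv2.phaseCorrelate(g(old),g(im)))
S=cam("scene");print(proj(S,(521,235,48)),proj(S,(520,223,48)),proj(cam("top"),o['ee_pos']),proj(S,o['ee_pos']))
cv2.imwrite('pics/t3.png',np.hstack([cv2.resize(ctrl.get_image('top')[200:350,160:310,::-1],(400,400),interpolation=3),cv2.resize(ctrl.get_image('scene')[100:250,310:460,::-1],(400,400),interpolation=3)]))
E
```

```text
t: 1.87
ee_pos: [498.6, 234.1, 222.7]
orientation: [-0.521, -3.098, -0.0]
ft_force: [-0.5, 0.0, -0.0]
width: 87.7
grasp_force: 0.0
1.8667 [498.58527765 234.05946113 222.71229856] [-5.20595601e-01 -3.09812440e+00 -3.30425594e-05] [498.1099393  234.62193984 222.45800148] 1.4833
((0.34507338564210954, -0.34727922542766976), 0.9626324383564937)
(np.float64(389.29781844455863), np.float64(205.4181986610728)) (np.float64(385.3971048188078), np.float64(206.5442116823621)) (np.float64(222.25234345575035), np.float64(275.8227183100937)) (np.float64(392.3430332283016), np.float64(154.07888496241836))
```

View pics/t3.png

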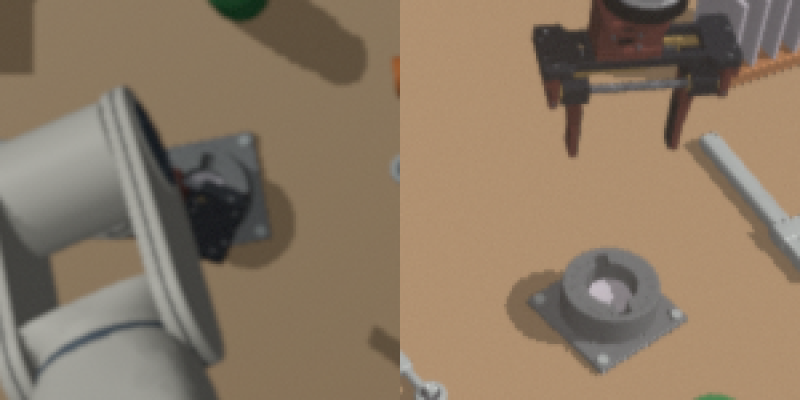

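The scene view puts the collar at about (389,206), which agrees with the wrist result: dock axis at (521,235.5) and slot line at yaw -0.19. The raw top-view pixel differs by about 4 px, so I'll trust wrist and scene over it. Now on to the jar.

```bash
python3 -m pendant '{"grip":[1,1,1,1,1,1,1,1,1,1,1,1],"linear":[[-8,-34,-4],[-8,-34,-4],[-8,-34,-4],[-8,-34,-4],[-8,-34,-4],[-8,-34,-4],[-8,-34,-4],[-8,-34,-4],[-8,-34,-4],[-8,-34,-4],[0,0,0],[0,0,0]],"angular":[[0,0,0],[0,0,0],[0,0,0],[0,0,0],[0,0,0],[0,0,0],[0,0,0],[0,0,0],[0,0,0],[0,0,0],[0,0,0],[0,0,0]]}'
python3 -m pendant '{"grip":[1,1],"linear":[[0,0,0],[0,0,0]],"angular":[[0,0,0],[0,0,0]]}'
python3 -c "
from h import *
o=ctrl.get_obs();im=ctrl.get_image('wrist');cv2.imwrite('pics/j1.png',im[:,:,::-1]);np.save('j1.npy',o,allow_pickle=True)"
python3 -m pendant '{"grip":[1,1,1,1,1],"linear":[[-8,-34,0],[-5,-16,0],[0,0,0],[0,0,0],[0,0,0]],"angular":[[0,0,0],[0,0,0],[0,0,0],[0,0,0],[0,0,0]]}'
python3 -c "
from h import *
o=ctrl.get_obs();im=ctrl.get_image('wrist');cv2.imwrite('pics/j2.png',im[:,:,::-1]);np.save('j2.npy',o,allow_pickle=True)
cv2.imwrite('pics/j12.png',np.hstack([cv2.imread('pics/j1.png')[60:360,120:520],im[60:360,120:520,::-1]]))"
```

```text
t: 3.02
ee_pos: [463.0, -115.5, 263.0]
orientation: [0.528, 3.096, 0.0]
ft_force: [-0.2, 0.7, -0.3]
width: 87.8
grasp_force: 0.0
t: 3.18
ee_pos: [463.1, -113.0, 262.5]
orientation: [-0.52, -3.098, -0.0]
ft_force: [-0.5, 0.4, -0.4]
width: 87.7
grasp_force: 0.0
t: 3.65
ee_pos: [459.0, -164.2, 262.5]
orientation: [-0.521, -3.098, -0.001]
ft_force: [0.2, -0.2, 0.5]
width: 87.4
grasp_force: 0.0
```

View pics/j12.png

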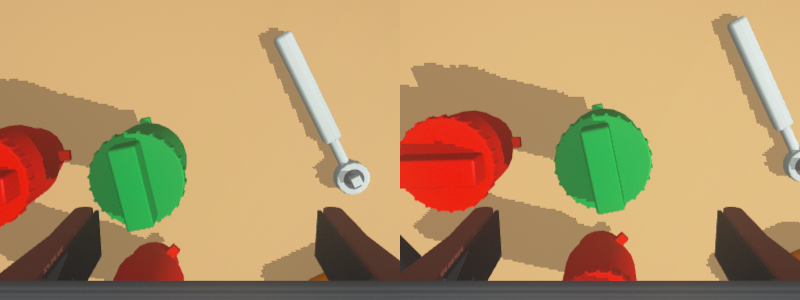

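The left crop (j1) shows the green jar's bar running from about (242,208) to (262,290) in full-image pixels. The right crop (j2) shows it from (315,186) to (331,269). I'll enlarge to pick the bar-top corners.

```bash
python3 -c "
from h import *
a=cv2.imread('pics/j1.png')[170:302,190:322];b=cv2.imread('pics/j2.png')[150:282,260:392]
cv2.imwrite('pics/jz.png',cv2.convertScaleAbs(np.hstack([cv2.resize(x,(396,396),interpolation=cv2.INTER_CUBIC) for x in(a,b)]),alpha=1.3))"
```

```text
(no output)
```

View pics/jz.png

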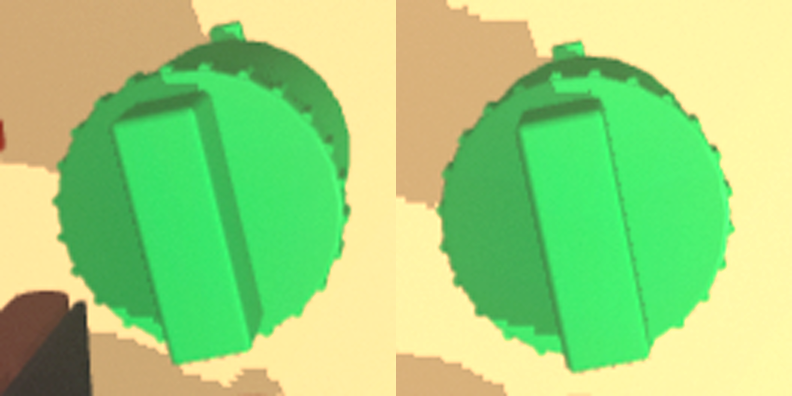

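Run:
```python
from h import *
P={1:[(113,126),(193,108),(251,348),(173,362)],2:[(126,130),(208,113),(254,356),(175,371)]}
off={1:(190,170),2:(260,150)};rs=[[],[],[],[]]
for n in(1,2):
    o=np.load(f'j{n}.npy',allow_pickle=True).item();C=cam("wrist",o)
    X=[]
    for k,q in enumerate(P[n]):
        q=np.array(q)/3+off[n];rs[k].append(ray(C,q));X.append(plane(C,q,144)[:2])
    a=(X[0]+X[1])/2;b=(X[2]+X[3])/2;d=b-a
    print(n,"c",(a+b)/2,"len",np.linalg.norm(d),"yaw",np.arctan2(d[1],d[0]),np.linalg.norm(X[0]-X[1]),np.linalg.norm(X[3]-X[2]))
t=[tri(r) for r in rs];print([x[0].round(1) for x in t],np.mean([x[0] for x in t],0))
o=ctrl.get_obs();R=Ro.from_rotvec(o['orientation']).as_matrix();print(o['ee_pos'],np.arctan2(R[1,0],R[0,0]))
```

```text
1 c [ 460.68938937 -166.94331095] len 57.72758883243883 yaw -0.14060178224653844 18.561163839643854 18.74636286114486
2 c [ 461.06346453 -166.74536719] len 57.39990862693594 yaw -0.1472659099970133 18.565645582909163 18.67727817362264
[array([ 431. , -171.5,  146.3]), array([ 433.2, -153.2,  146.3]), array([ 490.6, -161.7,  144.1]), array([ 487.9, -180.1,  144.5])] [ 460.69276463 -166.62283351  145.30300125]
[ 459.02428459 -164.13980581  262.50134913] 2.8089572991077683
```

The bar middle is at (460.9,-166.8) and its top measures about 145, against 144 expected. The bar yaw is -0.144. I'll align and descend with the fingers part-closed to about 50 mm, to clear the red jar.

```bash
python3 -m pendant '{"grip":[0.15,0.15,0.15,0.15,0.15,0.15,0.15,0.15],"linear":[[-2.7,-1.9,0],[0,0,0],[0,0,15],[0,0,30],[0,0,30],[0,0,15],[0,0,0],[0,0,0]],"angular":[[0,0,-0.095],[0,0,-0.094],[0,0,0],[0,0,0],[0,0,0],[0,0,0],[0,0,0],[0,0,0]]}'
python3 -c "
from h import *
o=ctrl.get_obs();R=Ro.from_rotvec(o['orientation']).as_matrix();print(np.arctan2(R[1,0],R[0,0]),R[2]);print((np.array([460.9,-166.8,122])-o['ee_pos'])@R)"
```

```text
t: 4.37
ee_pos: [460.7, -167.1, 172.4]
orientation: [-0.225, -3.132, -0.001]
ft_force: [0.6, -0.2, 0.5]
width: 50.8
grasp_force: 0.0
2.9979175715729776 [ 1.80631043e-03  5.14099828e-04 -9.99998236e-01]
[-0.23624848  0.29391875 50.35146117]
```

```bash
python3 -m pendant '{"grip":[0.15,0.15,0.15,0.15,0.15,-1,-1,-1,-1,-1,-1,-1],"linear":[[0,0,15],[0,0,15],[0,0,15],[0,0,5],[0,0,0],[0,0,0],[0,0,0],[0,0,0],[0,0,0],[0,0,0],[0,0,0],[0,0,0]],"angular":[[0,0,0],[0,0,0],[0,0,0],[0,0,0],[0,0,0],[0,0,0],[0,0,0],[0,0,0],[0,0,0],[0,0,0],[0,0,0],[0,0,0]]}'
python3 -m pendant '{"grip":[-1,-1,-1,-1,-1,-1],"linear":[[0,0,0],[0,0,0],[0,0,-20],[0,0,-30],[0,0,0],[0,0,0]],"angular":[[0,0,0],[0,0,0],[0,0,0],[0,0,0],[0,0,0],[0,0,0]]}'
```

```text
t: 5.37
ee_pos: [461.3, -168.3, 123.2]
orientation: [0.227, 3.133, -0.001]
ft_force: [-1.4, -0.9, 6.0]
width: 19.9
grasp_force: 30.0
t: 5.87
ee_pos: [461.6, -168.3, 173.3]
orientation: [0.227, 3.131, -0.001]
ft_force: [0.2, 0.3, -3.2]
width: 19.5
grasp_force: 30.0
```

Grasped and lifted, at about 0.33 kg. The jar's origin is 123.2 mm below the TCP. Now over to the dock at clearance height.

```bash
python3 -m pendant '{"grip":[-1,-1,-1,-1,-1,-1,-1,-1,-1,-1,-1,-1],"linear":[[0,10,-20],[0,20,-20],[0,34,-10],[0,34,0],[0,34,0],[0,34,0],[0,34,0],[0,34,0],[0,34,0],[0,34,0],[0,34,0],[0,34,0]],"angular":[[0,0,0],[0,0,0],[0,0,0],[0,0,0],[0,0,0],[0,0,0],[0,0,0],[0,0,0],[0,0,0],[0,0,0],[0,0,0],[0,0,0]]}'
python3 -m pendant '{"grip":[-1,-1,-1,-1,-1,-1,-1],"linear":[[0,25,0],[-1,13,0],[0,0,0],[0,0,0],[0,0,0],[0,0,0],[0,0,0]],"angular":[[0,0,0],[0,0,0.047],[0,0,0],[0,0,0],[0,0,0],[0,0,0],[0,0,0]]}'
cat > w.py <<'E'
from h import *
import sys
o=ctrl.get_obs();R=Ro.from_rotvec(o['orientation']).as_matrix();print("tool yaw",np.arctan2(R[1,0],R[0,0]),"z",R[:,2].round(4),"q6",o['qpos'][5],"mom",o['moment'].round(2));print("pos",o['ee_pos'].round(2),"delta tool",((np.array([521,235.4,158])-o['ee_pos'])@R).round(2),"jarz",o['ee_pos'][2]-123.2)
E
python3 w.py; python3 -c "
from h import *
w=ctrl.get_image('wrist')[120:420,120:520,::-1];s=ctrl.get_image('scene')[110:260,300:500,::-1]
cv2.imwrite('pics/over.png',np.hstack([w,cv2.resize(s,(400,300),interpolation=3)]))"
```

```text
t: 6.87
ee_pos: [513.1, 199.4, 220.4]
orientation: [-0.227, -3.13, 0.002]
ft_force: [0.5, 0.3, -3.7]
width: 19.6
grasp_force: 30.0
t: 7.45
ee_pos: [520.6, 234.4, 222.3]
orientation: [-0.302, -3.126, 0.001]
ft_force: [0.0, -1.2, -3.7]
width: 20.0
grasp_force: 30.0
tool yaw 2.9489485224231244 z [-7.e-04 -4.e-04 -1.e+00] q6 -0.9757216839425633 mom [0.01 0.03 0.03]
pos [520.59 234.45 222.33] delta tool [-0.26  1.05 64.33] jarz 99.13275190744817
```

View pics/over.png

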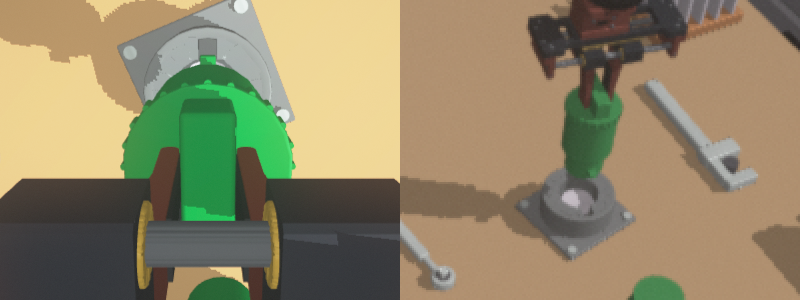

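The jar hangs upright over the dock, with its lug at (207,60) lined up with the slot at (207,48) in the left half. Descending, then feeling for the fit.

```bash
python3 -m pendant '{"grip":[-1,-1,-1,-1,-1,-1,-1],"linear":[[0,0.8,10],[0,0,20],[0,0,12],[0,0,5],[0,0,0],[0,0,0],[0,0,0]],"angular":[[0,0,0],[0,0,0],[0,0,0],[0,0,0],[0,0,0],[0,0,0],[0,0,0]]}'; python3 w.py
python3 -m pendant '{"grip":[-1,-1,-1,-1,-1,-1,-1,-1],"linear":[[0,0,2],[0,0,2],[0,0,2],[0,0,2],[0,0,1],[0,0,1],[0,0,0],[0,0,0]],"angular":[[0,0,0],[0,0,0],[0,0,0],[0,0,0],[0,0,0],[0,0,0],[0,0,0],[0,0,0]]}'; python3 w.py
```

```text
t: 8.13
ee_pos: [521.5, 236.6, 176.3]
orientation: [0.301, 3.126, 0.001]
ft_force: [-0.2, -0.5, -2.9]
width: 20.0
grasp_force: 30.0
tool yaw 2.949839768525238 z [ 1.e-03  4.e-04 -1.e+00] q6 -0.9739819937984996 mom [ 0.04 -0.06 -0.02]
pos [521.48 236.56 176.27] delta tool [ 0.26 -1.24 18.26] jarz 53.0651877372466
t: 8.8
ee_pos: [521.0, 236.1, 165.5]
orientation: [-0.301, -3.127, 0.001]
ft_force: [1.4, -1.6, -4.2]
width: 20.1
grasp_force: 30.0
tool yaw 2.9499117813692854 z [-1.e-04 -4.e-04 -1.e+00] q6 -0.9739398172482094 mom [-0.53 -0.21 -0.06]
pos [520.98 236.12 165.52] delta tool [-0.16 -0.7   7.52] jarz 42.32402343155549
```

```bash
python3 -m pendant '{"grip":[-1,-1,-1,-1,-1,-1,-1],"linear":[[0,-0.7,2],[0,0,2],[0,0,2],[0,0,1],[0,0,1],[0,0,0],[0,0,0]],"angular":[[0,0,0],[0,0,0],[0,0,0],[0,0,0],[0,0,0],[0,0,0],[0,0,0]]}'; python3 w.py
python3 -m pendant '{"grip":[-1,-1,-1,-1,-1,-1,-1],"linear":[[0,0,1],[0,0,1],[0,0,1],[0,0,1],[0,0,0],[0,0,0],[0,0,0]],"angular":[[0,0,0],[0,0,0],[0,0,0],[0,0,0],[0,0,0],[0,0,0],[0,0,0]]}'; python3 w.py
```

```text
t: 9.38
ee_pos: [520.7, 235.6, 157.5]
orientation: [-0.301, -3.127, 0.0]
ft_force: [-0.1, -0.5, -3.9]
width: 19.7
grasp_force: 30.0
tool yaw 2.9498679657831057 z [-3.e-04 -1.e-04 -1.e+00] q6 -0.97496129886304 mom [-0.29 -0.17 -0.05]
pos [520.72 235.63 157.5 ] delta tool [-0.32 -0.17 -0.5 ] jarz 34.297974942391775
t: 9.97
ee_pos: [520.8, 235.6, 153.6]
orientation: [-0.301, -3.127, 0.0]
ft_force: [1.0, -0.2, -3.7]
width: 19.7
grasp_force: 30.0
tool yaw 2.949785266577938 z [-0. -0. -1.] q6 -0.974939003695553 mom [-0.19 -0.22 -0.  ]
pos [520.83 235.64 153.6 ] delta tool [-0.22 -0.2  -4.4 ] jarz 30.39639898698813
```

Jar z is 30.4 with no rim contact, so the lugs are in the slots. Pressing down to about jar z 14.5.

```bash
python3 -m pendant '{"grip":[-1,-1,-1,-1,-1,-1],"linear":[[0,0,2],[0,0,2],[0,0,2],[0,0,2],[0,0,0],[0,0,0]],"angular":[[0,0,0],[0,0,0],[0,0,0],[0,0,0],[0,0,0],[0,0,0]]}'; python3 w.py
python3 -m pendant '{"grip":[-1,-1,-1,-1,-1,-1,-1],"linear":[[0,0,2],[0,0,2],[0,0,2],[0,0,1],[0,0,1],[0,0,0],[0,0,0]],"angular":[[0,0,0],[0,0,0],[0,0,0],[0,0,0],[0,0,0],[0,0,0],[0,0,0]]}'; python3 w.py
```

```text
t: 10.47
ee_pos: [521.1, 235.8, 146.0]
orientation: [0.301, 3.127, 0.0]
ft_force: [0.1, -1.2, 4.6]
width: 19.5
grasp_force: 30.0
tool yaw 2.949799367001858 z [ 6.e-04  3.e-04 -1.e+00] q6 -0.974954685641543 mom [-0.32  0.01 -0.01]
pos [521.09 235.75 145.97] delta tool [  0.02  -0.36 -12.03] jarz 22.765622275812078
t: 11.05
ee_pos: [521.2, 235.8, 138.4]
orientation: [0.301, 3.126, 0.001]
ft_force: [-0.6, -1.4, 7.9]
width: 20.1
grasp_force: 30.0
tool yaw 2.9498509617631865 z [ 9.e-04  3.e-04 -1.e+00] q6 -0.9749603392852335 mom [-0.46  0.28 -0.01]
pos [521.22 235.79 138.4 ] delta tool [  0.12  -0.41 -19.6 ] jarz 15.201169630711107
```

```bash
python3 -m pendant '{"grip":[-1,-1,-1,-1],"linear":[[0,0,1],[0,0,0],[0,0,0],[0,0,0]],"angular":[[0,0,0],[0,0,0],[0,0,0],[0,0,0]]}'; python3 w.py;python3 -m pendant '{"grip":[-1,-1,-1],"linear":[[0,0,0],[0,0,0],[0,0,0]],"angular":[[0,0,0],[0,0,0.04],[0,0,0]]}'; python3 w.py
```

```text
t: 11.38
ee_pos: [521.3, 235.8, 137.5]
orientation: [0.301, 3.126, 0.001]
ft_force: [-1.1, -1.6, 8.9]
width: 19.7
grasp_force: 30.0
tool yaw 2.949831462045029 z [ 1.e-03  4.e-04 -1.e+00] q6 -0.9749642407803858 mom [-0.49  0.36 -0.03]
pos [521.26 235.78 137.54] delta tool [  0.17  -0.41 -20.46] jarz 14.339958549203672
t: 11.63
ee_pos: [521.4, 235.8, 137.6]
orientation: [0.366, 3.119, 0.001]
ft_force: [-0.9, -2.8, 9.5]
width: 19.7
grasp_force: 30.0
tool yaw 2.9081161732481027 z [ 1.3e-03  4.0e-04 -1.0e+00] q6 -0.9331581983824458 mom [-0.46  0.23  0.02]
pos [521.4  235.83 137.61] delta tool [  0.26  -0.49 -20.39] jarz 14.409937884441561
```

Yaw falls as intended. Turning in steps while watching moment z.

```bash
for i in 1 2; do :; done; python3 -m pendant '{"grip":[-1,-1,-1,-1,-1,-1],"linear":[[0,0,0],[0,0,0],[0,0,0],[0,0,0],[0,0,0],[0,0,0]],"angular":[[0,0,0.05],[0,0,0.05],[0,0,0.05],[0,0,0],[0,0,0],[0,0,0]]}'; python3 w.py
python3 -m pendant '{"grip":[-1,-1,-1,-1,-1,-1,-1,-1],"linear":[[0,0,0],[0,0,0],[0,0,0],[0,0,0],[0,0,0],[0,0,0],[0,0,0],[0,0,0]],"angular":[[0,0,0.05],[0,0,0.05],[0,0,0.05],[0,0,0.05],[0,0,0.05],[0,0,0.05],[0,0,0],[0,0,0]]}'; python3 w.py
```

```text
t: 12.13
ee_pos: [521.5, 235.7, 137.6]
orientation: [0.596, 3.083, 0.001]
ft_force: [-0.2, -2.6, 8.8]
width: 19.5
grasp_force: 30.0
tool yaw 2.759647784494132 z [ 1.4e-03  3.0e-04 -1.0e+00] q6 -0.7847982014786228 mom [-0.63  0.27 -0.14]
pos [521.45 235.71 137.64] delta tool [  0.28  -0.44 -20.36] jarz 14.437409136599186
t: 12.8
ee_pos: [521.5, 235.8, 137.7]
orientation: [1.05, 2.959, 0.001]
ft_force: [0.2, -1.8, 8.7]
width: 20.0
grasp_force: 30.0
tool yaw 2.45952033859145 z [ 1.5e-03  4.0e-04 -1.0e+00] q6 -0.484599850036562 mom [-0.65  0.23 -0.1 ]
pos [521.53 235.81 137.65] delta tool [  0.13  -0.62 -20.35] jarz 14.450642404775792
```

```bash
python3 -m pendant '{"grip":[-1,-1,-1,-1,-1,-1,-1],"linear":[[0,0,0],[0,0,0],[0,0,0],[0,0,0],[0,0,0],[0,0,0],[0,0,0]],"angular":[[0,0,0.05],[0,0,0.05],[0,0,0.05],[0,0,0.05],[0,0,0.05],[0,0,0],[0,0,0]]}'; python3 w.py
python3 -m pendant '{"grip":[-1,-1,-1,-1,-1],"linear":[[0,0,0],[0,0,0],[0,0,0],[0,0,0],[0,0,0]],"angular":[[0,0,0.03],[0,0,0.03],[0,0,0],[0,0,0],[0,0,0]]}'; python3 w.py
python3 -m pendant '{"grip":[-1,-1,-1,-1,-1],"linear":[[0,0,0],[0,0,0],[0,0,0],[0,0,0],[0,0,0]],"angular":[[0,0,0.03],[0,0,0.03],[0,0,0],[0,0,0],[0,0,0]]}'; python3 w.py
```

```text
t: 13.38
ee_pos: [521.1, 235.6, 137.5]
orientation: [1.411, 2.806, 0.0]
ft_force: [-1.6, -2.9, 8.6]
width: 19.4
grasp_force: 30.0
tool yaw 2.209496728738322 z [ 6.e-04 -1.e-04 -1.e+00] q6 -0.2345424389044629 mom [-0.8   0.35 -0.12]
pos [521.12 235.55 137.49] delta tool [ -0.06  -0.18 -20.51] jarz 14.286016416209904
t: 13.8
ee_pos: [521.2, 235.6, 137.5]
orientation: [1.494, 2.763, 0.001]
ft_force: [-1.0, -2.8, 9.4]
width: 20.0
grasp_force: 30.0
tool yaw 2.149895660162807 z [ 9.e-04 -0.e+00 -1.e+00] q6 -0.17490651151862427 mom [-0.8   0.34 -0.02]
pos [521.21 235.6  137.53] delta tool [ -0.06  -0.27 -20.47] jarz 14.327237462007687
t: 14.22
ee_pos: [521.4, 235.7, 137.6]
orientation: [1.576, 2.716, 0.001]
ft_force: [-0.7, -3.2, 9.4]
width: 20.0
grasp_force: 30.0
tool yaw 2.089913503954839 z [ 1.2e-03  2.0e-04 -1.0e+00] q6 -0.11494822080201969 mom [-0.71  0.2   0.  ]
pos [521.35 235.67 137.58] delta tool [ -0.06  -0.42 -20.42] jarz 14.37614486683573
```

```bash
for k in 1; do python3 -m pendant '{"grip":[-1,-1,-1,-1,-1],"linear":[[0,0,0],[0,0,0],[0,0,0],[0,0,0],[0,0,0]],"angular":[[0,0,0.03],[0,0,0.03],[0,0,0],[0,0,0],[0,0,0]]}'; python3 w.py; done
python3 -m pendant '{"grip":[-1,-1,-1,-1,-1],"linear":[[0,0,0],[0,0,0],[0,0,0],[0,0,0],[0,0,0]],"angular":[[0,0,0.03],[0,0,0.03],[0,0,0],[0,0,0],[0,0,0]]}'; python3 w.py
```

```text
t: 14.63
ee_pos: [521.1, 235.6, 137.6]
orientation: [1.657, 2.668, 0.0]
ft_force: [-1.6, -2.9, 10.6]
width: 19.2
grasp_force: 30.0
tool yaw 2.030273483275434 z [ 7.e-04 -1.e-04 -1.e+00] q6 -0.05519216334923307 mom [-0.8   0.43  0.17]
pos [521.12 235.57 137.61] delta tool [ -0.11  -0.17 -20.39] jarz 14.41261683836349
t: 15.05
ee_pos: [520.9, 235.6, 137.6]
orientation: [1.734, 2.619, -0.0]
ft_force: [-2.0, -3.3, 11.0]
width: 20.2
grasp_force: 30.8
tool yaw 1.971931228457741 z [ 4.e-04 -5.e-04 -1.e+00] q6 0.0036908661016076772 mom [-0.54  0.59  0.82]
pos [520.88 235.6  137.57] delta tool [ -0.24   0.04 -20.43] jarz 14.368580708254214
```

Moment z has jumped to 0.8 N·m after about 0.97 rad, so the lugs are at the stop. I'll keep a little torque on and let the spring lift the jar into the notches.

```bash
python3 -m pendant '{"grip":[-1,-1,-1,-1],"linear":[[0,0,0],[0,0,0],[0,0,0],[0,0,0]],"angular":[[0,0,0.02],[0,0,0],[0,0,0],[0,0,0]]}'; python3 w.py
python3 -m pendant '{"grip":[-1,-1,-1,-1,-1,-1,-1,-1,-1],"linear":[[0,0,-1],[0,0,-1],[0,0,-1],[0,0,-1],[0,0,-1],[0,0,-1],[0,0,0],[0,0,0],[0,0,0]],"angular":[[0,0,0],[0,0,0],[0,0,0],[0,0,0],[0,0,0],[0,0,0],[0,0,0],[0,0,0],[0,0,0]]}'; python3 w.py
```

```text
t: 15.38
ee_pos: [520.8, 235.7, 137.6]
orientation: [1.76, 2.602, -0.0]
ft_force: [-1.8, -2.0, 11.0]
width: 20.7
grasp_force: 31.2
tool yaw 1.9520645537446846 z [ 4.e-04 -3.e-04 -1.e+00] q6 0.02355506011976455 mom [-0.39  0.69  0.94]
pos [520.85 235.74 137.58] delta tool [-3.800e-01  2.000e-02 -2.042e+01] jarz 14.378203751537384
t: 16.13
ee_pos: [520.5, 235.5, 142.4]
orientation: [-1.763, -2.6, 0.001]
ft_force: [-0.4, -1.1, -6.2]
width: 20.5
grasp_force: 31.3
tool yaw 1.9498491544528926 z [-7.e-04 -3.e-04 -1.e+00] q6 0.025013598523548678 mom [-0.27  0.08  0.95]
pos [520.5  235.5  142.44] delta tool [ -0.28   0.41 -15.56] jarz 19.242301413052488
```

The upward pull is resisted, possibly by friction from the holding torque. I'll relax most of it and see whether the jar rises.

```bash
python3 -m pendant '{"grip":[-1,-1,-1,-1,-1],"linear":[[0,0,0],[0,0,0],[0,0,0],[0,0,0],[0,0,0]],"angular":[[0,0,-0.02],[0,0,-0.02],[0,0,0],[0,0,0],[0,0,0]]}'; python3 w.py
python3 -m pendant '{"grip":[-1,-1,-1,-1,-1,-1],"linear":[[0,0,-1],[0,0,-1],[0,0,0],[0,0,0],[0,0,0],[0,0,0]],"angular":[[0,0,0],[0,0,0],[0,0,0],[0,0,0],[0,0,0],[0,0,0]]}'; python3 w.py
```

```text
t: 16.55
ee_pos: [520.8, 235.7, 143.2]
orientation: [-1.712, -2.634, -0.001]
ft_force: [-3.0, -1.4, 1.8]
width: 19.9
grasp_force: 29.9
tool yaw 1.9891339263528078 z [ 1.e-04  4.e-04 -1.e+00] q6 -0.01453983025747933 mom [-0.22  0.68  0.26]
pos [520.85 235.73 143.15] delta tool [-3.600e-01  1.000e-02 -1.485e+01] jarz 19.954035453543028
t: 17.05
ee_pos: [520.6, 235.5, 144.2]
orientation: [-1.711, -2.635, 0.001]
ft_force: [-0.0, -1.8, -7.4]
width: 20.0
grasp_force: 29.8
tool yaw 1.9897466093825298 z [-6.e-04 -3.e-04 -1.e+00] q6 -0.014929867238366383 mom [-0.19  0.17  0.3 ]
pos [520.62 235.49 144.25] delta tool [ -0.24   0.3  -13.75] jarz 21.049740300902883
```

```bash
python3 -m pendant '{"grip":[-1,-1,-1,-1],"linear":[[0,0,0.8],[0,0,0],[0,0,0],[0,0,0]],"angular":[[0,0,-0.03],[0,0,0],[0,0,0],[0,0,0]]}'; python3 w.py
python3 -m pendant '{"grip":[-1,-1,-1,-1],"linear":[[0,0,0],[0,0,0],[0,0,0],[0,0,0]],"angular":[[0,0,-0.04],[0,0,0],[0,0,0],[0,0,0]]}'; python3 w.py
```

```text
t: 17.38
ee_pos: [520.9, 235.6, 144.2]
orientation: [1.673, 2.659, 0.0]
ft_force: [-2.2, -1.9, -0.9]
width: 19.5
grasp_force: 29.8
tool yaw 2.018755226249414 z [ 2.e-04  2.e-04 -1.e+00] q6 -0.04407580574179096 mom [-0.31  0.66  0.06]
pos [520.94 235.64 144.18] delta tool [ -0.24  -0.04 -13.82] jarz 20.981259138899006
t: 17.72
ee_pos: [521.1, 235.7, 144.2]
orientation: [1.619, 2.692, 0.001]
ft_force: [-2.2, -1.2, 2.2]
width: 19.9
grasp_force: 29.8
tool yaw 2.058642156928585 z [ 7.e-04  2.e-04 -1.e+00] q6 -0.08379650877043451 mom [-0.34  0.55  0.01]
pos [521.13 235.73 144.2 ] delta tool [ -0.23  -0.26 -13.8 ] jarz 20.99878592146841
```

```bash
python3 -m pendant '{"grip":[-1,-1,-1,-1],"linear":[[0,0,0],[0,0,0],[0,0,0],[0,0,0]],"angular":[[0,0,-0.04],[0,0,0],[0,0,0],[0,0,0]]}'; python3 w.py
python3 -m pendant '{"grip":[-1,-1,-1,-1],"linear":[[0,0,0],[0,0,0],[0,0,0],[0,0,0]],"angular":[[0,0,-0.04],[0,0,0],[0,0,0],[0,0,0]]}'; python3 w.py
```

```text
t: 18.05
ee_pos: [521.2, 235.8, 144.2]
orientation: [1.565, 2.723, 0.001]
ft_force: [0.0, -0.8, 1.6]
width: 19.5
grasp_force: 29.8
tool yaw 2.0986230401759682 z [ 9.e-04  3.e-04 -1.e+00] q6 -0.1237315388224949 mom [-0.23  0.28  0.09]
pos [521.25 235.8  144.18] delta tool [ -0.23  -0.4  -13.82] jarz 20.983577167051052
t: 18.38
ee_pos: [520.8, 235.6, 144.1]
orientation: [-1.511, -2.755, 0.0]
ft_force: [-3.3, -2.1, 5.4]
width: 19.6
grasp_force: 30.0
tool yaw 2.1383957210158364 z [-1.e-04 -0.e+00 -1.e+00] q6 -0.16354747423055496 mom [-0.45  0.73 -0.14]
pos [520.78 235.62 144.11] delta tool [ -0.31   0.07 -13.89] jarz 20.909978693079026
```

The vertical force now matches a spring that is free at 21 mm, so the lugs look to be in the notches. I'll check by lifting for the ceiling and turning further back for the notch wall.

```bash
python3 -m pendant '{"grip":[-1,-1,-1,-1],"linear":[[0,0,-1],[0,0,0],[0,0,0],[0,0,0]],"angular":[[0,0,0],[0,0,0],[0,0,0],[0,0,0]]}'; python3 w.py
python3 -m pendant '{"grip":[-1,-1,-1,-1],"linear":[[0,0,0],[0,0,0],[0,0,0],[0,0,0]],"angular":[[0,0,-0.04],[0,0,0],[0,0,0],[0,0,0]]}'; python3 w.py
```

```text
t: 18.72
ee_pos: [520.6, 235.4, 144.2]
orientation: [-1.509, -2.755, 0.001]
ft_force: [1.1, -0.9, -6.7]
width: 19.5
grasp_force: 29.9
tool yaw 2.1393657233838046 z [-7.e-04 -4.e-04 -1.e+00] q6 -0.16459283192391388 mom [-0.25  0.03 -0.19]
pos [520.59 235.45 144.2 ] delta tool [ -0.26   0.31 -13.8 ] jarz 20.99893509331916
t: 19.05
ee_pos: [520.4, 235.6, 144.3]
orientation: [-1.455, -2.783, 0.001]
ft_force: [-0.3, 0.6, -11.5]
width: 19.9
grasp_force: 30.3
tool yaw 2.178199186113368 z [-0.0011 -0.     -1.    ] q6 -0.20360735596212934 mom [ 0.14  0.07 -0.62]
pos [520.39 235.62 144.26] delta tool [ -0.52   0.36 -13.74] jarz 21.06179499913857
```

I've met the ccw wall at yaw 2.17, the cw stop at about 1.98 and the ceiling at jar z 21, so the lugs are in the notches. I'll centre the jar, relieve the force, release and go up to check.

```bash
python3 -m pendant '{"grip":[-1,-1,-1,-1,-1],"linear":[[0,0,0.8],[0,0,0],[0,0,0],[0,0,0],[0,0,0]],"angular":[[0,0,0.04],[0,0,0.04],[0,0,0],[0,0,0],[0,0,0]]}'; python3 w.py
python3 -m pendant '{"grip":[-0.6,-0.5,-0.4,-0.3,-0.1,0.1,0.1,0.1],"linear":[[0,0,0],[0,0,0],[0,0,0],[0,0,0],[0,0,0],[0,0,0],[0,0,0],[0,0,0]],"angular":[[0,0,0],[0,0,0],[0,0,0],[0,0,0],[0,0,0],[0,0,0],[0,0,0],[0,0,0]]}'
python3 -m pendant '{"grip":[0.15,0.15,0.15,0.15,0.15,0.15,0.15,0.15],"linear":[[0,0,-5],[0,0,-15],[0,0,-30],[0,0,-30],[0,0,-30],[0,0,0],[0,0,0],[0,0,0]],"angular":[[0,0,0],[0,0,0],[0,0,0],[0,0,0],[0,0,0],[0,0,0],[0,0,0],[0,0,0]]}'
python3 -c "
from h import *
o=ctrl.get_obs();im=ctrl.get_image('wrist');cv2.imwrite('pics/f1.png',im[:,:,::-1]);np.save('f1.npy',o,allow_pickle=True)"
python3 -m pendant '{"grip":[0.15,0.15,0.15,0.15,0.15],"linear":[[0,25,0],[0,25,0],[0,0,0],[0,0,0],[0,0,0]],"angular":[[0,0,0],[0,0,0],[0,0,0],[0,0,0],[0,0,0]]}'
python3 - <<'E'
from h import *
o=ctrl.get_obs();im=ctrl.get_image('wrist');cv2.imwrite('pics/f2.png',im[:,:,::-1]);np.save('f2.npy',o,allow_pickle=True)
a=[]
for n in(1,2):
    C=cam("wrist",np.load(f'f{n}.npy',allow_pickle=True).item());u,v=map(int,proj(C,(521,235.5,165)));x,y=max(0,u-66),max(0,v-66);print(x,y)
    a.append(cv2.resize(cv2.imread(f'pics/f{n}.png')[y:y+132,x:x+132],(396,396),interpolation=2))
cv2.imwrite('pics/fz.png',cv2.convertScaleAbs(np.hstack(a),alpha=1.3))
E
```

```text
t: 19.47
ee_pos: [520.8, 235.7, 144.2]
orientation: [-1.562, -2.726, 0.0]
ft_force: [-2.7, -0.2, -3.9]
width: 19.6
grasp_force: 29.9
tool yaw 2.100877316026255 z [-1.e-04  0.e+00 -1.e+00] q6 -0.12592304707697904 mom [ 0.04  0.6  -0.12]
pos [520.78 235.7  144.2 ] delta tool [ -0.38   0.04 -13.8 ] jarz 21.001731490707343
t: 20.13
ee_pos: [521.0, 235.7, 144.2]
orientation: [1.563, 2.725, 0.0]
ft_force: [-0.9, 0.3, 0.0]
width: 47.7
grasp_force: 0.0
t: 20.8
ee_pos: [520.4, 235.4, 253.7]
orientation: [-1.563, -2.725, 0.001]
ft_force: [0.4, 0.2, -1.1]
width: 50.2
grasp_force: 0.0
t: 21.27
ee_pos: [562.8, 260.3, 252.3]
orientation: [-1.562, -2.723, 0.005]
ft_force: [-1.0, -0.3, -0.5]
width: 50.5
grasp_force: 0.0
262 173
181 174
```

View pics/fz.png

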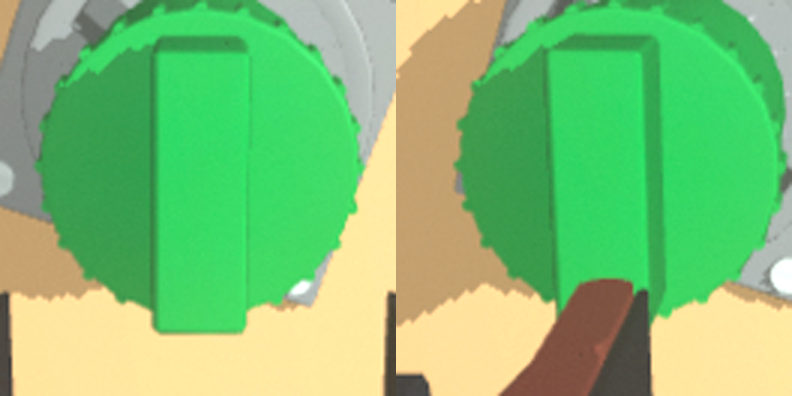

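Run:
```python
from h import *
O={n:np.load(f'f{n}.npy',allow_pickle=True).item() for n in(1,2)}
P={1:[(154,50),(247,49)],2:[(152,53),(245,50)]};off={1:(262,173),2:(181,174)}
for k in(0,1):
    print(tri([ray(cam("wrist",O[n]),np.array(P[n][k])/3+off[n]) for n in(1,2)]))
C=cam("wrist",O[1]);q=[np.array(p)/3+off[1] for p in[(154,50),(247,49),(246,331),(155,331)]]
for z in(161,165,169):
    X=[plane(C,u,z)[:2] for u in q];print(z,np.mean(X,0),np.linalg.norm(X[0]+X[1]-X[2]-X[3])/2,np.linalg.norm(X[0]-X[1]+X[3]-X[2]))
o=ctrl.get_obs();print(o['ee_pos'],O[2]['ee_pos'])
```

```text
(array([498.26160758, 256.94739654, 162.09101295]), [np.float64(0.45139354353767897), np.float64(0.45139354353772165)])
(array([514.11086642, 266.69527752, 162.20787296]), [np.float64(0.24859541826814804), np.float64(0.24859541826808285)])
161 [521.24281408 236.06848533] 60.04377552593264 38.009524470884664
165 [520.71522347 236.96195731] 59.10247159230248 37.41365063406383
169 [520.18763287 237.85542929] 58.161167658672255 36.81777679724275
[562.7506955  260.26623989 252.78688694] [562.77691318 260.29186614 252.33710894]
```

The visual height is ambiguous: about 162 by triangulation, and about 165 or more by apparent size. I'll probe the bar top gently with shut fingers. It should be at 165 if locked and 161 if stuck.

```bash
python3 -m pendant '{"grip":[-1,-1,-1,-1,-1,-1,-1,-1,-1,-1,-1,-1],"linear":[[0,-25,0],[0,-25,0],[0,0,0],[0,0,0],[0,0,0],[0,0,0],[0,0,25],[0,0,30],[0,0,20],[0,0,5],[0,0,0],[0,0,0]],"angular":[[0,0,0],[0,0,0],[0,0,0],[0,0,0],[0,0,0],[0,0,0],[0,0,0],[0,0,0],[0,0,0],[0,0,0],[0,0,0],[0,0,0]]}'; python3 w.py
```

```text
t: 22.32
ee_pos: [521.6, 236.0, 174.6]
orientation: [1.563, 2.725, 0.001]
ft_force: [0.1, -1.4, 0.9]
width: 0.7
grasp_force: 0.0
tool yaw 2.09985354556247 z [ 5.e-04  2.e-04 -1.e+00] q6 -0.1249489220452079 mom [-0.12 -0.02  0.03]
pos [521.58 236.01 174.6 ] delta tool [-0.24 -0.82 16.6 ] jarz 51.395636170570995
```

```bash
Z='"angular":[[0,0,0],[0,0,0],[0,0,0],[0,0,0]]'
python3 -m pendant '{"grip":[-1,-1,-1,-1],"linear":[[0,0,4],[0,0,2.5],[0,0,0],[0,0,0]],"angular":[[0,0,0],[0,0,0],[0,0,0],[0,0,0]]}' | egrep 'pos|force'
python3 -m pendant '{"grip":[-1,-1,-1,-1],"linear":[[0,0,1],[0,0,0],[0,0,0],[0,0,0]],"angular":[[0,0,0],[0,0,0],[0,0,0],[0,0,0]]}' | egrep 'pos|force'
python3 -m pendant '{"grip":[-1,-1,-1,-1],"linear":[[0,0,1],[0,0,0],[0,0,0],[0,0,0]],"angular":[[0,0,0],[0,0,0],[0,0,0],[0,0,0]]}' | egrep 'pos|force'
python3 -m pendant '{"grip":[-1,-1,-1,-1],"linear":[[0,0,1],[0,0,0],[0,0,0],[0,0,0]],"angular":[[0,0,0],[0,0,0],[0,0,0],[0,0,0]]}' | egrep 'pos|force'
```

```text
ee_pos: [521.1, 235.7, 168.1]
ft_force: [-0.1, -0.7, -0.1]
grasp_force: 0.0
ee_pos: [520.9, 235.6, 166.7]
ft_force: [0.6, -0.3, 0.0]
grasp_force: 0.0
ee_pos: [520.8, 235.6, 165.5]
ft_force: [0.1, 0.3, -0.5]
grasp_force: 0.0
ee_pos: [521.3, 235.8, 165.3]
ft_force: [-0.7, -1.0, 6.4]
grasp_force: 2.9
```

Contact is at 165.3, so the jar rests at about 21 mm and is locked. Retreating, then handing in.

```bash
python3 -m pendant '{"grip":[-1,-1,-1,-1,-1,-1,-1,-1],"linear":[[0,0,-5],[0,0,-20],[0,0,-30],[0,0,-25],[0,0,0],[0,0,0],[0,0,0],[0,0,0]],"angular":[[0,0,0],[0,0,0],[0,0,0],[0,0,0],[0,0,0],[0,0,0],[0,0,0],[0,0,0]]}' && python3 -c "
from workcell import ctrl
print(ctrl.close_job())"
```

```text
t: 24.32
ee_pos: [520.0, 235.3, 243.2]
orientation: [-1.563, -2.724, 0.003]
ft_force: [-0.3, -1.3, -0.5]
width: 0.8
grasp_force: 0.0
the job is handed in; nothing more can be done
None
```

The jar is locked in the dock's notches: a touch on the bar top put it at jar z about 21 mm after release. I handed the job in at about 24 s with the arm clear; the hand-in gave no verdict, and I did not re-image the other things on the bench.

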